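Kit four brass lamp fittings in reverse order

TASK

Move the four brass lamp fittings from the wooden finishing rack into the aluminium kit tray, one to each compartment, standing upright on the tray's floor. The assembler sits across the bench from you, so reverse the row: as seen from the robot, the fitting that was leftmost on the rack goes into the rightmost compartment, the second from the left into the second from the right, and so on.

Things in the scene. Friction and masses are not known exactly. Their poses are not given: they have to be found in the camera images.
- cone_center (a point): Brass cone: foot 50 mm across, tapering from 5 mm above the foot to a straight round neck 18 mm in diameter that runs from 34 mm to 62 mm (its top) above the foot. Take it by the neck. Point: on its upright axis, 31 mm above the foot (half-way up); z is up. About 180 g.
- tube_center (a point): Plain round brass cylinder, 44 mm in diameter, 54 mm tall, with a dark round bore drawn on its top (it is closed there). Point: on its upright axis, 27 mm above the foot (half-way up); z is up. About 160 g.
- square_center (a point): Square brass block, 38 x 38 mm, 58 mm tall, upright, with a small dark round bore drawn on its top. Point: on its upright axis, 29 mm above the foot (half-way up); x and y are square to its faces, z is up. About 200 g.
- wing_center (a point): Brass wing piece: a round foot 48 mm across and 12 mm thick with an upright flat bar standing on it, 12 mm thick (along its x) and 40 mm wide (along its y), up to 60 mm above the foot. Take it by the bar, across the 12 mm. Point: on its upright axis, 30 mm above the foot (half-way up); z is up. About 200 g.
- pad_cone: The square black rubber pad on which the cone stands at the start: 64 x 64 mm, 4 mm thick, screwed down on the rack, so it marks that part's place in the row even after the part is gone. Origin at the centre of its underside (8 mm above the table); its top is 12 mm above the table. Same x, y axes as the rack.
- pad_tube: The square black rubber pad on which the plain cylinder stands at the start: 64 x 64 mm, 4 mm thick, screwed down on the rack, so it marks that part's place in the row even after the part is gone. Origin at the centre of its underside (8 mm above the table); its top is 12 mm above the table. Same x, y axes as the rack.
- pad_square: The square black rubber pad on which the square block stands at the start: 64 x 64 mm, 4 mm thick, screwed down on the rack, so it marks that part's place in the row even after the part is gone. Origin at the centre of its underside (8 mm above the table); its top is 12 mm above the table. Same x, y axes as the rack.
- pad_wing: The square black rubber pad on which the wing piece stands at the start: 64 x 64 mm, 4 mm thick, screwed down on the rack, so it marks that part's place in the row even after the part is gone. Origin at the centre of its underside (8 mm above the table); its top is 12 mm above the table. Same x, y axes as the rack.
- rack: Finishing rack: fixed plywood board, 80 mm (x) by 310 mm (y), 8 mm thick, a wooden cheek 30 mm high at each end, lying across in front of the robot, y axis to the robot's left. The four pads lie on it along y at +108, +36, -36, -108 mm. Origin: centre of its underside, on the table. Either rack or tray may be the row nearer the robot.
- tray: Kit tray: fixed shallow aluminium tray with a dark steel floor, 84 mm (x) by 292 mm (y), empty, lying across in front of the robot, y axis to the robot's left. Floor 6 mm above the table; walls and ribs (4 mm thick) rise to 18 mm above the table. Four compartments along y, each 68 mm (y) by 76 mm (x), centred at x = 0, y = +108, +36, -36, -108 mm. Origin: centre of its underside, on the table.
Mind the look-alikes: they are no part of the job. What is shaped like the part that bears square_center but purple is not meant.

How it is judged (in metres and radians):
At the end, for the whole second after the job is handed in: Each fitting stands upright (within 0.1 rad) on the tray's floor (height within 4 mm), released and at rest, in the compartment mirroring its start place on the rack: centre within 16 mm along and 20 mm across the row of that compartment's centre (anywhere between its walls will do) (((y of pad_cone in the frame of rack between 0.088 and 0.128 m and y of cone_center in the frame of tray between -0.124 and -0.092 m) or (y of pad_cone in the frame of rack between 0.016 and 0.056 m and y of cone_center in the frame of tray between -0.052 and -0.02 m) or (y of pad_cone in the frame of rack between -0.056 and -0.016 m and y of cone_center in the frame of tray between 0.02 and 0.052 m) or (y of pad_cone in the frame of rack between -0.128 and -0.088 m and y of cone_center in the frame of tray between 0.092 and 0.124 m)) and x of cone_center in the frame of tray between -0.02 and 0.02 m and z of cone_center in the frame of tray between 0.033 and 0.041 m and angle between each of cone_center, tube_center, square_center, wing_center's own z axis and vertical below 0.1 rad and linear speed of each of cone, tube, square, wing below 0.02 m/s and ((y of pad_tube in the frame of rack between 0.088 and 0.128 m and y of tube_center in the frame of tray between -0.124 and -0.092 m) or (y of pad_tube in the frame of rack between 0.016 and 0.056 m and y of tube_center in the frame of tray between -0.052 and -0.02 m) or (y of pad_tube in the frame of rack between -0.056 and -0.016 m and y of tube_center in the frame of tray between 0.02 and 0.052 m) or (y of pad_tube in the frame of rack between -0.128 and -0.088 m and y of tube_center in the frame of tray between 0.092 and 0.124 m)) and x of tube_center in the frame of tray between -0.02 and 0.02 m and z of tube_center in the frame of tray between 0.029 and 0.037 m and ((y of pad_square in the frame of rack between 0.088 and 0.128 m and y of square_center in the frame of tray between -0.124 and -0.092 m) or (y of pad_square in the frame of rack between 0.016 and 0.056 m and y of square_center in the frame of tray between -0.052 and -0.02 m) or (y of pad_square in the frame of rack between -0.056 and -0.016 m and y of square_center in the frame of tray between 0.02 and 0.052 m) or (y of pad_square in the frame of rack between -0.128 and -0.088 m and y of square_center in the frame of tray between 0.092 and 0.124 m)) and x of square_center in the frame of tray between -0.02 and 0.02 m and z of square_center in the frame of tray between 0.031 and 0.039 m and ((y of pad_wing in the frame of rack between 0.088 and 0.128 m and y of wing_center in the frame of tray between -0.124 and -0.092 m) or (y of pad_wing in the frame of rack between 0.016 and 0.056 m and y of wing_center in the frame of tray between -0.052 and -0.02 m) or (y of pad_wing in the frame of rack between -0.056 and -0.016 m and y of wing_center in the frame of tray between 0.02 and 0.052 m) or (y of pad_wing in the frame of rack between -0.128 and -0.088 m and y of wing_center in the frame of tray between 0.092 and 0.124 m)) and x of wing_center in the frame of tray between -0.02 and 0.02 m and z of wing_center in the frame of tray between 0.032 and 0.04 m); the robot touches nothing.
It also fails if it takes over 104 s, if anything falls off the work surface, if the arm or the gripper's body presses on something with over 40 N, if the wrist force passes 120 N, or if a joint passes its speed limit or range.

ROBOT

A 6-joint arm with a two-finger parallel gripper is mounted at the origin on the work surface. World frame = base frame: x ahead of the robot, y to its left, z up, the work surface at z = 0. Lengths are in mm, angles in degrees, forces in N, time in s.
With the tool pointing down it reaches from about 400 to 825 mm from the base axis. Payload 7 kg.
Tool frame: the origin (TCP) lies at the very end of the fingers, on their centre line; the grasp point (between the pads) lies 19 mm behind it; z points along the fingers, y is the line along which they close (so a half turn about z gives the same grasp; the last joint's range is limited). The gripper opens to 88 mm and grips with 3 to 60 N. Pads are 19 mm wide; open, the fingers measure 130 mm over their backs; the gripper's body (78 mm by 193 mm) begins 47 mm behind the grasp point.
Start: joints at [81.194, 20.546, 0.682, 0, -70.136, -16.507], TCP at [288.613, 610.162, 226.561] pointing down, gripper open.
Joint ranges: [-176.03, 176.03], [-82.01, 121.73], [-58.28, 71.71], [-173.87, 95.51], [-174.79, -0.11], [-173.66, 173.66]. Speed limits (degrees/s): [136.94, 136.94, 172.46, 180, 180, 180].

INTERFACE

Orientations are given as a 3x3 rotation matrix whose columns are the frame's x, y, z axes.
In Python, from cell import robot gives the robot as it stands.
- The arm moves only by the tool arm_command, never from a script. Its arguments are lists of equal length, an entry for each row: "linear": the shift along the world's x, y, z in m, a list of three; "spin": the turn about the world's z in rad. In form: {"linear": [[tx, ty, tz], ...], "spin": [spin, ...]}. A call has 1 to 20 rows; each row is the pose to reach, as a shift and turn from the pose commanded when the call began; what a row does not reach only later rows make up. A row lasts 1/8 s, in which the tool goes at most 62.5 mm and 10.7 degrees, less where a joint would pass 70% of its speed; a pose out of reach is approached as far as the arm can. A call with a gripper value outside its range is refused whole. "hand" is the closure in counts, from 0 (fully open) to 255 (shut), set as the call begins (left out, the last holds). The fingers move at their own pace and stop on an object; "newtons" is the grip in N (left out, the last holds). Time passes only in rows, so rows that repeat a pose let the fingers close. It gives the time, the measured TCP pose, the force, the opening and the grip force at its end, in the units of the state.
- robot.read_state(): the state, without advancing time (a new reading comes with each control period).
- robot.camera(name): name is "scene" or "top"; returns a dict with "pixels" (480x640x3 uint8, blue, green, red), "camera_matrix" (3x3 intrinsics, pixels), "eye" and "attitude" of the camera in the world. Camera axes: x right, y up, looking along -z (the intrinsics and any distortion apply to the point x, -y, -z); pixel columns grow to the right and rows downward; lengths in mm; the calibration is good to about 2 mm. A picture is of the moment at which its call begins. There is no depth.
- robot.hand_in(): hands the job in; it is judged then, once.
The state is a dict: "t": time; "joints": joint angles; "joint_velocities": joint speeds; "effort": joint torques, N m; "position": TCP position; "tcp_rot": TCP orientation; "ft_force": force on the tool from outside, world axes, zero at the start; "moment": the same for the moment, N m; "opening": finger opening in mm; "grip_force": force on a finger pad.
Only numpy, scipy, OpenCV 4.12 (cv2) and the standard library are available. Lean on these libraries where they do the work, as an engineer would, in place of code of your own. Each camera call takes 0.05 s, during which the arm holds its last target. There are 200 camera calls.

## Working session

There is one attempt and no reset: what is moved stays moved. The work goes in short steps, Python scripts to look and compute and a tool call to move; the robot and the scene stay as the last step left them, time stands still between calls to the robot, and variables do not carry over. Pictures are saved under pics/ and viewed, at most 14 in all, crops included, and the job is handed in when it is done.

Besides the shell and the picture viewer there is one more tool, called after "Emit:" as name([rows], argument=value, ...), one row to a line, values as JSON. arm_command: Moves the arm, as the interface text tells. Its arguments: {"type":"object","properties":{"linear":{"type":"array","items":{"type":"array","items":{"type":"number"}}},"spin":{"type":"array","items":{"type":"number"}},"hand":{"type":"number"},"newtons":{"type":"number"}},"required":["linear","spin"]}

```bash
mkdir -p pics
python3 - <<'E'
from cell import robot
import cv2
for n in("top","scene"):
    c=robot.camera(n);cv2.imwrite(f"pics/{n}0.png",c["pixels"]);print({k:c[k] for k in c if k!="pixels"})
s=robot.read_state();print(s)
E
```

```text
{'camera_matrix': array([[438.1450682 ,   0.        , 324.41891881],
       [  0.        , 438.1450682 , 234.99506456],
       [  0.        ,   0.        ,   1.        ]]), 'eye': array([440.47541585, -39.86698604, 693.28555511]), 'attitude': array([[ 0.01968854,  0.98312615, -0.18186628],
       [-0.9993657 ,  0.0247504 ,  0.02560516],
       [ 0.02967437,  0.18124679,  0.98298984]])}
{'camera_matrix': array([[467.7421903 ,   0.        , 330.30906452],
       [  0.        , 467.7421903 , 247.44045901],
       [  0.        ,   0.        ,   1.        ]]), 'eye': array([868.70583999, 219.92000646, 701.3298242 ]), 'attitude': array([[-0.65066866, -0.64779356,  0.39622443],
       [ 0.75929133, -0.56212522,  0.32785959],
       [ 0.01034242,  0.51417773,  0.8576213 ]])}
{'t': 0.1, 'joints': array([ 8.11953827e+01,  2.05878536e+01,  6.38023338e-01, -1.86381870e-02,
       -7.01350158e+01, -1.65064618e+01]), 'joint_velocities': array([ 0.04610753, -0.14815551,  0.13073734,  0.01497536, -0.04857995,
       -0.09377239]), 'effort': array([-4.20828264e-04, -5.84164596e+01,  2.93753421e+01,  7.01551482e+00,
        1.02330212e-02, -4.67171731e-05]), 'position': array([288.42026391, 609.78612569, 225.70004198]), 'tcp_rot': array([[ 9.03952569e-01, -4.27632404e-01, -5.28999435e-04],
       [-4.27632713e-01, -9.03951468e-01, -1.41654762e-03],
       [ 1.27571851e-04,  1.50670933e-03, -9.99998857e-01]]), 'ft_force': array([-0.46253276,  0.14077763, -0.30637478]), 'moment': array([ 0.04635198, -0.0015681 , -0.06410517]), 'grip_force': 0.0, 'opening': 87.68568839559444}
```

View pics/top0.png

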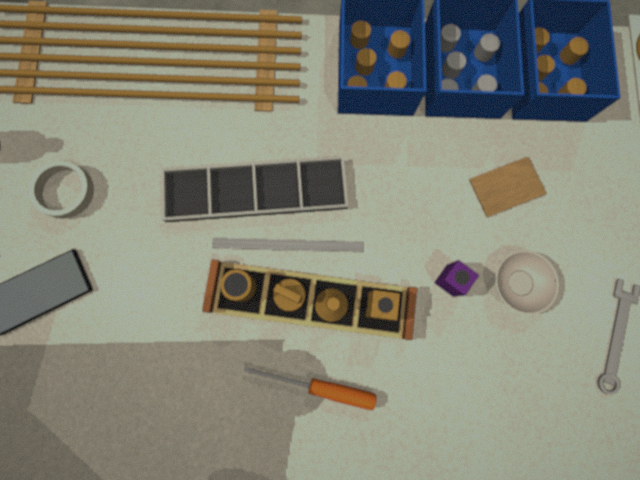

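View pics/scene0.png

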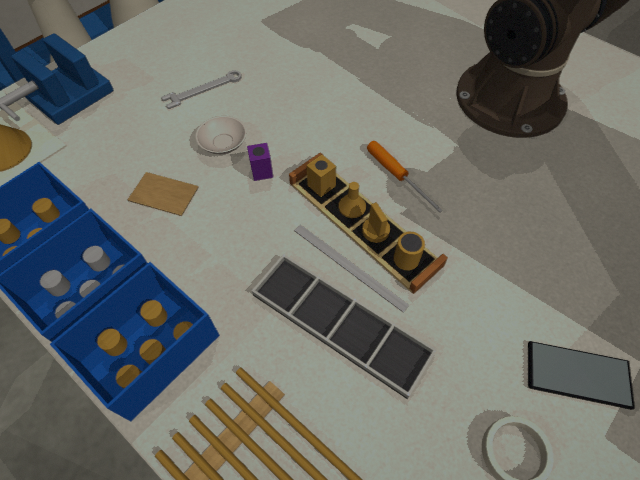

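Top view, from the left: tube (237,285), wing (290,292), cone (332,303) and square (383,304) on the rack. The tray is farther away, around (255,190). There are two square blocks: the brass one on the rack at (383,304), which is the one meant, and the purple look-alike at (457,278), off the rack. Next is an enlarged crop to confirm that and measure.

Run:
```python
import cv2
i=cv2.imread("pics/top0.png")
cv2.imwrite("pics/c1.png",cv2.resize(i[250:350,195:435+55],None,fx=2.7,fy=2.7,interpolation=cv2.INTER_CUBIC) if 0 else cv2.resize(i[253:345,198:424],None,fx=3.5,fy=3.5,interpolation=cv2.INTER_CUBIC))
cv2.imwrite("pics/c2.png",cv2.resize(i[150:230,155:355],None,fx=4,fy=4,interpolation=cv2.INTER_CUBIC))
```

```text
(no output)
```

View pics/c1.png

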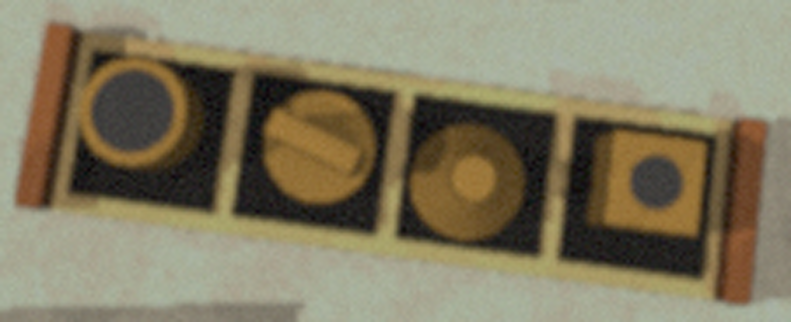

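View pics/c2.png

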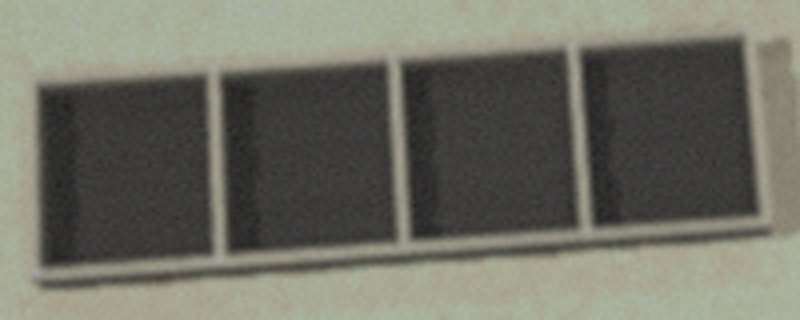

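```bash
cat > h.py <<'E'
import numpy as np
# top camera calibration
K=np.array([[438.1450682,0,324.41891881],[0,438.1450682,234.99506456],[0,0,1]])
E=np.array([440.47541585,-39.86698604,693.28555511])
A=np.array([[0.01968854,0.98312615,-0.18186628],[-0.9993657,0.0247504,0.02560516],[0.02967437,0.18124679,0.98298984]])
def pt(u,v,z,K=K,E=E,A=A):
    d=A@(np.linalg.inv(K)@[u,v,1]*[1,-1,-1]); return (E+d*(z-E[2])/d[2])[:2]
c1=lambda u,v,z: pt(198+(u+.5)/3.5-.5,253+(v+.5)/3.5-.5,z)
c2=lambda u,v,z: pt(155+(u+.5)/4-.5,150+(v+.5)/4-.5,z)
E
python3 - <<'E'
from h import *
np.set_printoptions(precision=1,suppress=True)
an=lambda d:np.degrees(np.arctan2(d[1],d[0]))
for n,u,v,z in [("tube",132,112,66),("cone",474,178,74),("wing",313,138,72),("square",656,183,70)]: print(n,c1(u,v,z))
w=c1(358,162,72)-c1(270,117,72);print("bar len",np.hypot(*w),"ang",an(w))
q=[c1(*p,70) for p in [(613,131),(704,139),(699,236),(606,226)]]
for i in range(4): d=q[(i+1)%4]-q[i];print("sq",np.hypot(*d),an(d))
t=[c2(*p,18) for p in [(36,80),(748,36),(770,225),(38,278)]]
for i in range(4): d=t[(i+1)%4]-t[i];print("tray",t[i],np.hypot(*d),an(d))
c=np.mean(t,0); a=np.radians((an(t[0]-t[1])+an(t[3]-t[2]))/2); print("tray c",c,np.degrees(a))
for k in(108,36,-36,-108): print(k,c+k*np.array([np.cos(a),np.sin(a)]))
# rack pads: dividers/corners at z=12
p=[c1(*p,12) for p in [(85,55),(727,133),(708,275),(70,193)]]
for i in range(4): d=p[(i+1)%4]-p[i];print("pads",p[i],np.hypot(*d),an(d))
print("bins front wall base/top",pt(338,112,0),pt(340,110,60))
E
```

```text
tube [481.8  68.7]
cone [458. -70.]
wing [472.6  -5.2]
square [ 457.6 -143.7]
bar len 39.771946128088786 ang -115.58603119370152
sq 37.13145784943758 -93.75807763213186
sq 38.7713709091767 176.37633900042718
sq 37.569199871732835 85.09953616077287
sq 38.02375811338535 -4.269380768848813
tray [664.9 201. ] 285.16980040495326 -84.53746812418379
tray [692.  -82.9] 79.25932238161734 -172.93596288240914
tray [613.4 -92.6] 287.41817090012273 95.80908792540849
tray [584.3 193.3] 80.96681791555874 5.442731026727514
tray c [638.7  54.7] 95.63580990061236
108 [628.1 162.2]
36 [635.1  90.5]
-36 [642.2  18.9]
-108 [649.3 -52.8]
pads [510.  100.1] 286.68817119414626 -95.6480008089246
pads [ 481.8 -185.1] 62.484546365308425 171.53011854422417
pads [ 420.  -175.9] 280.43057569228415 83.9234815980156
pads [449.6 102.9] 60.39570979576124 -2.6210381372259035
bins front wall base/top [781.8 -76.8] [755.7 -76.7]
```

Sizes check out: the bar measures 39.8 mm, the square 38 mm, and the tray about 286x80 at the rim. The crop confirms the brass square on the rack. From the left the order is tube, wing, cone, square, so the tube goes rightmost and the square leftmost. I'll close along x, across the row, and start with the tube.

Emit:
arm_command([
  [0.04, -0.05, 0],
  [0.193, -0.541, -0.076],
  [0.193, -0.541, -0.076],
  [0.193, -0.541, -0.076],
  [0.193, -0.541, -0.076],
  [0.193, -0.541, -0.076],
  [0.193, -0.541, -0.076],
  [0.193, -0.541, -0.076],
  [0.193, -0.541, -0.076],
  [0.193, -0.541, -0.076],
  [0.193, -0.541, -0.076],
  [0.193, -0.541, -0.076],
  [0.193, -0.541, -0.076],
  [0.193, -0.541, -0.076],
], spin=[-0.15, -1.2, -1.2, -1.2, -1.2, -1.2, -1.2, -1.2, -1.2, -1.2, -1.2, -1.2, -1.2, -1.2], hand=0, newtons=25)

```text
t: 1.85
position: [481.5, 70.0, 150.7]
tcp_rot: [[-0.07, -0.998, 0.0], [-0.998, 0.07, 0.0], [-0.0, -0.0, -1.0]]
ft_force: [-0.6, 0.8, -0.3]
opening: 87.8
grip_force: 0.0
```

Emit:
arm_command([
  [0, -0.001, -0.04],
  [0, -0.001, -0.08],
  [0, -0.001, -0.105],
  [0, -0.001, -0.119],
  [0, -0.001, -0.119],
  [0, -0.001, -0.119],
], spin=[0, 0, 0, 0, 0, 0])

```text
t: 2.6
position: [482.3, 68.7, 32.5]
tcp_rot: [[-0.07, -0.998, 0.001], [-0.998, 0.07, 0.001], [-0.001, -0.001, -1.0]]
ft_force: [0.4, 1.3, 0.4]
opening: 87.8
grip_force: 0.0
```

Emit:
arm_command([
  [0, 0, 0],
  [0, 0, 0],
  [0, 0, 0],
  [0, 0, 0],
  [0, 0, 0],
  [0, 0, 0],
  [0, 0, 0],
  [0, 0, 0],
], spin=[0, 0, 0, 0, 0, 0, 0, 0], hand=255, newtons=25)

```text
t: 3.6
position: [481.8, 68.2, 31.6]
tcp_rot: [[-0.071, -0.997, 0.0], [-0.997, 0.071, 0.0], [-0.0, -0.0, -1.0]]
ft_force: [0.2, 0.4, 1.2]
opening: 43.7
grip_force: 25.0
```

Emit:
arm_command([
  [0, 0, 0.02],
  [0, 0, 0.06],
  [0, 0, 0.09],
  [0.03, -0.02, 0.1],
  [0.07, -0.05, 0.1],
  [0.11, -0.08, 0.1],
  [0.14, -0.105, 0.1],
  [0.16, -0.118, 0.1],
  [0.164, -0.121, 0.1],
  [0.164, -0.121, 0.1],
  [0.164, -0.121, 0.1],
], spin=[0, 0, 0, 0, 0.03, 0.06, 0.1, 0.14, 0.14, 0.14, 0.14])

```text
t: 4.97
position: [644.8, -52.3, 131.5]
tcp_rot: [[0.069, -0.998, -0.001], [-0.998, -0.069, 0.0], [-0.0, 0.001, -1.0]]
ft_force: [0.5, 0.7, -1.0]
opening: 43.6
grip_force: 25.0
```

Run:
```python
from cell import robot
import cv2,numpy as np
a=robot.camera("top")["pixels"];b=robot.camera("scene")["pixels"]
cv2.imwrite("pics/p1.png",cv2.resize(np.hstack([a,b]),(800,300),interpolation=cv2.INTER_AREA))
```

```text
(no output)
```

View pics/p1.png

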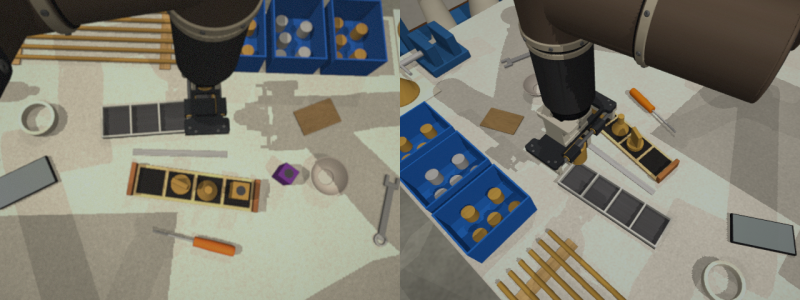

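The tube (middle of the picture) is held over the rightmost compartment and the bins are clear. Now lowering it.

Emit:
arm_command([
  [0, 0, -0.04],
  [0, 0, -0.075],
  [0, 0, -0.095],
  [0, 0, -0.102],
  [0, 0, -0.105],
  [0, 0, -0.105],
  [0, 0, -0.105],
], spin=[0, 0, 0, 0, 0, 0, 0])

```text
t: 5.95
position: [646.2, -52.7, 27.6]
tcp_rot: [[0.069, -0.998, 0.002], [-0.998, -0.069, 0.0], [-0.0, -0.002, -1.0]]
ft_force: [0.4, 0.3, -2.1]
opening: 43.7
grip_force: 25.0
```

Emit:
arm_command([
  [0, 0, 0],
  [0, 0, 0],
  [0, 0, 0],
  [0, 0, 0],
  [0, 0, 0],
  [0, 0, 0],
], spin=[0, 0, 0, 0, 0, 0], hand=40)

```text
t: 6.7
position: [645.6, -52.8, 26.5]
tcp_rot: [[0.069, -0.998, -0.0], [-0.998, -0.069, 0.0], [-0.0, 0.0, -1.0]]
ft_force: [-0.2, 0.4, 0.3]
opening: 74.1
grip_force: 0.0
```

Emit:
arm_command([
  [0, 0, 0.03],
  [0, 0, 0.08],
  [-0.01, 0, 0.11],
  [-0.06, 0.015, 0.11],
  [-0.11, 0.03, 0.11],
  [-0.15, 0.042, 0.11],
  [-0.173, 0.047, 0.11],
  [-0.173, 0.047, 0.11],
  [-0.173, 0.047, 0.11],
], spin=[0, 0, 0, -0.1, -0.25, -0.4, -0.517, -0.517, -0.517])

```text
t: 7.82
position: [473.3, -5.7, 137.0]
tcp_rot: [[-0.432, -0.902, 0.001], [-0.902, 0.432, 0.0], [-0.001, -0.001, -1.0]]
ft_force: [0.2, -0.7, 1.1]
opening: 74.1
grip_force: 0.0
```

Emit:
arm_command([
  [0, 0, -0.01],
  [0, 0, -0.02],
  [0, 0, -0.05],
  [0, 0, -0.08],
  [0, 0, -0.097],
  [0, 0, -0.1],
  [0, 0, -0.1],
  [0, 0, -0.1],
], spin=[0, 0, 0, 0, 0, 0, 0, 0], hand=100)

```text
t: 8.82
position: [473.2, -5.7, 37.1]
tcp_rot: [[-0.433, -0.901, 0.001], [-0.901, 0.433, 0.0], [-0.001, -0.001, -1.0]]
ft_force: [0.9, 0.5, 0.7]
opening: 53.4
grip_force: 0.0
```

Emit:
arm_command([
  [0, 0, 0],
  [0, 0, 0],
  [0, 0, 0],
  [0, 0, 0],
  [0, 0, 0],
  [0, 0, 0],
  [0, 0, 0],
  [0, 0, 0],
], spin=[0, 0, 0, 0, 0, 0, 0, 0], hand=255, newtons=30)

```text
t: 9.82
position: [472.6, -5.8, 36.6]
tcp_rot: [[-0.433, -0.901, 0.0], [-0.901, 0.433, 0.0], [-0.0, -0.0, -1.0]]
ft_force: [-0.4, 0.6, 0.7]
opening: 11.9
grip_force: 30.0
```

Emit:
arm_command([
  [0, 0, 0.02],
  [0, 0, 0.06],
  [0, 0, 0.09],
  [0.03, 0.004, 0.1],
  [0.07, 0.01, 0.1],
  [0.11, 0.016, 0.1],
  [0.14, 0.021, 0.1],
  [0.16, 0.024, 0.1],
  [0.169, 0.025, 0.1],
  [0.169, 0.025, 0.1],
  [0.169, 0.025, 0.1],
], spin=[0, 0, 0, 0.1, 0.2, 0.3, 0.4, 0.5, 0.55, 0.55, 0.55])

```text
t: 11.2
position: [640.8, 19.0, 136.1]
tcp_rot: [[0.1, -0.995, -0.001], [-0.995, -0.1, -0.0], [0.0, 0.001, -1.0]]
ft_force: [-0.4, -0.1, -3.0]
opening: 11.8
grip_force: 30.0
```

Emit:
arm_command([
  [0, 0, -0.04],
  [0, 0, -0.075],
  [0, 0, -0.095],
  [0, 0, -0.102],
  [0, 0, -0.105],
  [0, 0, -0.105],
  [0, 0, -0.105],
], spin=[0, 0, 0, 0, 0, 0, 0])

```text
t: 12.08
position: [642.2, 19.3, 32.5]
tcp_rot: [[0.102, -0.995, 0.001], [-0.995, -0.102, 0.0], [-0.0, -0.002, -1.0]]
ft_force: [-0.7, -0.5, -1.3]
opening: 11.7
grip_force: 30.0
```

Emit:
arm_command([
  [0, 0, 0],
  [0, 0, 0],
  [0, 0, 0],
  [0, 0, 0],
  [0, 0, 0],
  [0, 0, 0],
], spin=[0, 0, 0, 0, 0, 0], hand=110)

```text
t: 12.82
position: [641.6, 19.1, 31.5]
tcp_rot: [[0.102, -0.995, -0.0], [-0.995, -0.102, -0.0], [0.0, 0.0, -1.0]]
ft_force: [-0.1, 0.1, -0.2]
opening: 50.0
grip_force: 0.0
```

Emit:
arm_command([
  [0, 0, 0.03],
  [0, 0, 0.08],
  [-0.01, -0.005, 0.115],
  [-0.06, -0.03, 0.115],
  [-0.11, -0.055, 0.115],
  [-0.15, -0.075, 0.115],
  [-0.184, -0.089, 0.115],
  [-0.184, -0.089, 0.115],
  [-0.184, -0.089, 0.115],
], spin=[0, 0, 0, -0.05, -0.1, -0.15, -0.15, -0.15, -0.15])

```text
t: 13.95
position: [458.4, -69.7, 147.1]
tcp_rot: [[-0.048, -0.999, 0.001], [-0.999, 0.048, 0.0], [-0.0, -0.001, -1.0]]
ft_force: [1.3, 0.2, 1.3]
opening: 50.2
grip_force: 0.0
```

Emit:
arm_command([
  [0, 0, -0.03],
  [0, 0, -0.06],
  [0, 0, -0.085],
  [0, 0, -0.096],
  [0, 0, -0.098],
  [0, 0, -0.098],
  [0, 0, -0.098],
], spin=[0, 0, 0, 0, 0, 0, 0])

```text
t: 14.82
position: [458.3, -69.7, 49.4]
tcp_rot: [[-0.048, -0.999, 0.002], [-0.999, 0.048, 0.0], [-0.0, -0.002, -1.0]]
ft_force: [-0.1, -0.8, 0.5]
opening: 50.0
grip_force: 0.0
```

Emit:
arm_command([
  [0, 0, 0],
  [0, 0, 0],
  [0, 0, 0],
  [0, 0, 0],
  [0, 0, 0],
  [0, 0, 0],
  [0, 0, 0],
  [0, 0, 0],
], spin=[0, 0, 0, 0, 0, 0, 0, 0], hand=255, newtons=30)

```text
t: 15.82
position: [457.7, -69.8, 48.6]
tcp_rot: [[-0.048, -0.999, 0.0], [-0.999, 0.048, 0.0], [-0.0, -0.0, -1.0]]
ft_force: [0.6, -0.6, -0.1]
opening: 16.6
grip_force: 30.0
```

Opening is 16.6 mm where the neck should give 18 mm, so I'll look before lifting.

Run:
```python
from cell import robot
import cv2,numpy as np
a=robot.camera("top")["pixels"];b=robot.camera("scene")["pixels"]
cv2.imwrite("pics/p2.png",np.hstack([cv2.resize(a[230:350,250:450],(400,240)),cv2.resize(b[130:250,270:470],(400,240))]))
```

```text
(no output)
```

View pics/p2.png

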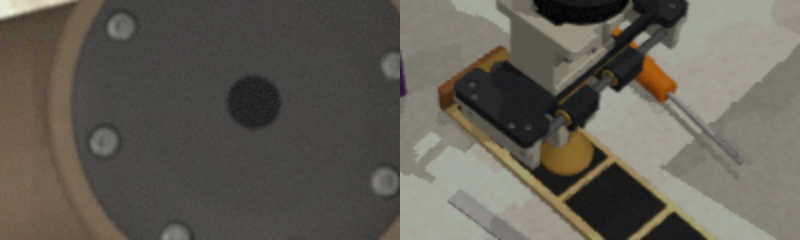

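The scene view shows the cone standing upright between the fingers, so I'll lift it and check again before lowering.

Emit:
arm_command([
  [0, 0, 0.02],
  [0, 0, 0.06],
  [0, 0, 0.09],
  [0.02, 0.02, 0.1],
  [0.05, 0.05, 0.1],
  [0.09, 0.085, 0.1],
  [0.13, 0.12, 0.1],
  [0.16, 0.145, 0.1],
  [0.173, 0.157, 0.1],
  [0.177, 0.16, 0.1],
  [0.177, 0.16, 0.1],
  [0.177, 0.16, 0.1],
], spin=[0, 0, 0, 0, 0.03, 0.06, 0.1, 0.1, 0.1, 0.1, 0.1, 0.1])

```text
t: 17.42
position: [633.9, 89.4, 148.9]
tcp_rot: [[0.051, -0.999, -0.0], [-0.999, -0.051, 0.0], [-0.0, 0.0, -1.0]]
ft_force: [-0.3, -0.4, -0.9]
opening: 16.7
grip_force: 30.0
```

Run:
```python
from cell import robot
import cv2,numpy as np
b=robot.camera("scene")["pixels"]
cv2.imwrite("pics/p3.png",cv2.resize(b[150:400,200:500],(720,600)))
```

```text
(no output)
```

View pics/p3.png

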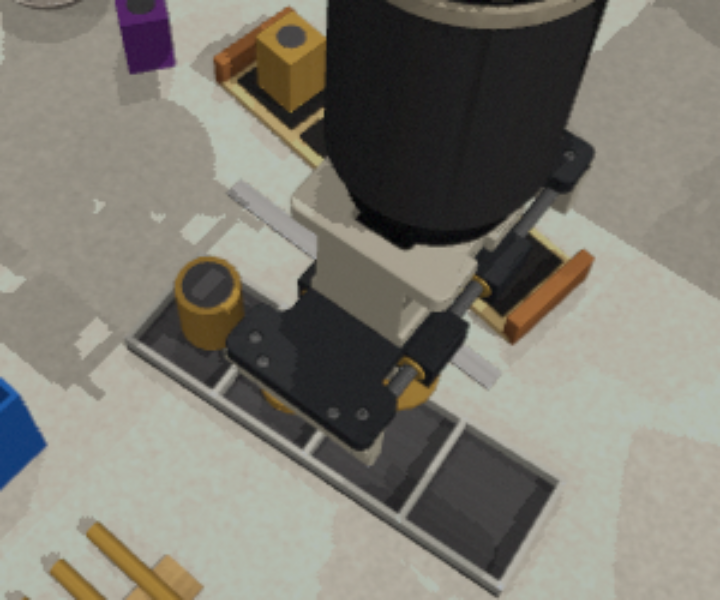

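The cone is held over the second compartment from the left. The tube stands in the rightmost and the wing's foot shows in its own compartment. Lowering.

Emit:
arm_command([
  [0, 0, -0.04],
  [0, 0, -0.075],
  [0, 0, -0.095],
  [0, 0, -0.102],
  [0, 0, -0.105],
  [0, 0, -0.105],
  [0, 0, -0.105],
], spin=[0, 0, 0, 0, 0, 0, 0])

```text
t: 18.35
position: [635.2, 90.4, 44.6]
tcp_rot: [[0.052, -0.999, 0.001], [-0.999, -0.052, 0.001], [-0.0, -0.002, -1.0]]
ft_force: [0.1, -1.0, -1.4]
opening: 16.8
grip_force: 30.0
```

Emit:
arm_command([
  [0, 0, 0],
  [0, 0, 0],
  [0, 0, 0],
  [0, 0, 0],
  [0, 0, 0],
  [0, 0, 0],
], spin=[0, 0, 0, 0, 0, 0], hand=110)

```text
t: 19.1
position: [634.6, 90.1, 43.5]
tcp_rot: [[0.052, -0.999, -0.0], [-0.999, -0.052, -0.0], [0.0, 0.0, -1.0]]
ft_force: [0.6, 0.4, -0.0]
opening: 49.8
grip_force: 0.0
```

Emit:
arm_command([
  [0, 0, 0.03],
  [0, 0, 0.08],
  [-0.01, -0.012, 0.1],
  [-0.04, -0.052, 0.1],
  [-0.075, -0.1, 0.1],
  [-0.11, -0.147, 0.1],
  [-0.145, -0.194, 0.1],
  [-0.177, -0.234, 0.1],
  [-0.177, -0.234, 0.1],
  [-0.177, -0.234, 0.1],
  [-0.177, -0.234, 0.1],
], spin=[0, 0, 0, -0.03, -0.06, -0.1, -0.125, -0.125, -0.125, -0.125, -0.125], hand=40)

```text
t: 20.48
position: [458.1, -143.3, 143.5]
tcp_rot: [[-0.072, -0.997, 0.0], [-0.997, 0.072, 0.0], [-0.0, -0.0, -1.0]]
ft_force: [0.9, 0.6, 0.2]
opening: 73.9
grip_force: 0.0
```

Emit:
arm_command([
  [0, 0, -0.03],
  [0, 0, -0.06],
  [0, 0, -0.09],
  [0, 0, -0.106],
  [0, 0, -0.11],
  [0, 0, -0.11],
  [0, 0, -0.11],
], spin=[0, 0, 0, 0, 0, 0, 0])

```text
t: 21.35
position: [458.3, -143.6, 34.2]
tcp_rot: [[-0.072, -0.997, 0.001], [-0.997, 0.072, 0.0], [-0.0, -0.001, -1.0]]
ft_force: [0.9, 0.5, -0.2]
opening: 74.2
grip_force: 0.0
```

Emit:
arm_command([
  [0, 0, 0],
  [0, 0, 0],
  [0, 0, 0],
  [0, 0, 0],
  [0, 0, 0],
  [0, 0, 0],
  [0, 0, 0],
  [0, 0, 0],
], spin=[0, 0, 0, 0, 0, 0, 0, 0], hand=255, newtons=30)

```text
t: 22.35
position: [457.9, -143.8, 33.7]
tcp_rot: [[-0.073, -0.997, 0.0], [-0.997, 0.073, -0.0], [0.0, -0.0, -1.0]]
ft_force: [1.5, -0.3, 1.6]
opening: 37.9
grip_force: 29.8
```

Target is (628,162): shift +0.170, +0.306.

Emit:
arm_command([
  [0, 0, 0.02],
  [0, 0, 0.07],
  [0, 0, 0.11],
  [0.01, 0.018, 0.12],
  [0.03, 0.054, 0.12],
  [0.055, 0.099, 0.12],
  [0.08, 0.144, 0.12],
  [0.105, 0.189, 0.12],
  [0.13, 0.234, 0.12],
  [0.15, 0.27, 0.12],
  [0.165, 0.296, 0.12],
  [0.17, 0.306, 0.12],
  [0.17, 0.306, 0.12],
  [0.17, 0.306, 0.12],
], spin=[0, 0, 0, 0, 0, 0.03, 0.06, 0.1, 0.14, 0.16, 0.16, 0.16, 0.16, 0.16])

```text
t: 24.1
position: [626.8, 161.1, 153.3]
tcp_rot: [[0.086, -0.996, -0.001], [-0.996, -0.086, -0.0], [0.0, 0.001, -1.0]]
ft_force: [0.1, 0.0, -2.2]
opening: 37.6
grip_force: 29.8
```

Emit:
arm_command([
  [0, 0, -0.04],
  [0, 0, -0.08],
  [0, 0, -0.11],
  [0, 0, -0.122],
  [0, 0, -0.125],
  [0, 0, -0.125],
  [0, 0, -0.125],
], spin=[0, 0, 0, 0, 0, 0, 0])

```text
t: 24.98
position: [628.4, 162.5, 29.9]
tcp_rot: [[0.087, -0.996, 0.002], [-0.996, -0.087, 0.001], [-0.001, -0.002, -1.0]]
ft_force: [0.4, -0.3, -2.4]
opening: 38.2
grip_force: 29.8
```

Emit:
arm_command([
  [0, 0, 0],
  [0, 0, 0],
  [0, 0, 0],
  [0, 0, 0],
  [0, 0, 0],
  [0, 0, 0],
], spin=[0, 0, 0, 0, 0, 0], hand=40)

```text
t: 25.72
position: [627.6, 162.1, 28.5]
tcp_rot: [[0.087, -0.996, -0.0], [-0.996, -0.087, -0.0], [0.0, 0.0, -1.0]]
ft_force: [-0.2, -0.3, 0.4]
opening: 74.0
grip_force: 0.0
```

Emit:
arm_command([
  [0, 0, 0.03],
  [0, 0, 0.08],
  [0, 0, 0.13],
  [0, 0.03, 0.15],
  [-0.02, 0.09, 0.16],
  [-0.04, 0.15, 0.16],
  [-0.07, 0.21, 0.16],
  [-0.1, 0.27, 0.16],
  [-0.15, 0.32, 0.16],
  [-0.2, 0.36, 0.16],
  [-0.25, 0.4, 0.16],
  [-0.25, 0.4, 0.16],
  [-0.25, 0.4, 0.16],
], spin=[0, 0, 0, 0, 0, 0.1, 0.2, 0.3, 0.4, 0.5, 0.5, 0.5, 0.5])

```text
t: 27.35
position: [376.3, 563.1, 188.4]
tcp_rot: [[0.556, -0.831, -0.0], [-0.831, -0.556, -0.0], [0.0, 0.0, -1.0]]
ft_force: [0.6, -1.3, -0.4]
opening: 74.0
grip_force: 0.0
```

Run:
```python
from cell import robot
import cv2,numpy as np
a=robot.camera("top")["pixels"];b=robot.camera("scene")["pixels"]
cv2.imwrite("pics/p4.png",np.vstack([cv2.resize(a[150:230,155:355],(750,300),interpolation=cv2.INTER_CUBIC),cv2.resize(b[230:400,220:645],(750,300))]))
```

```text
(no output)
```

View pics/p4.png

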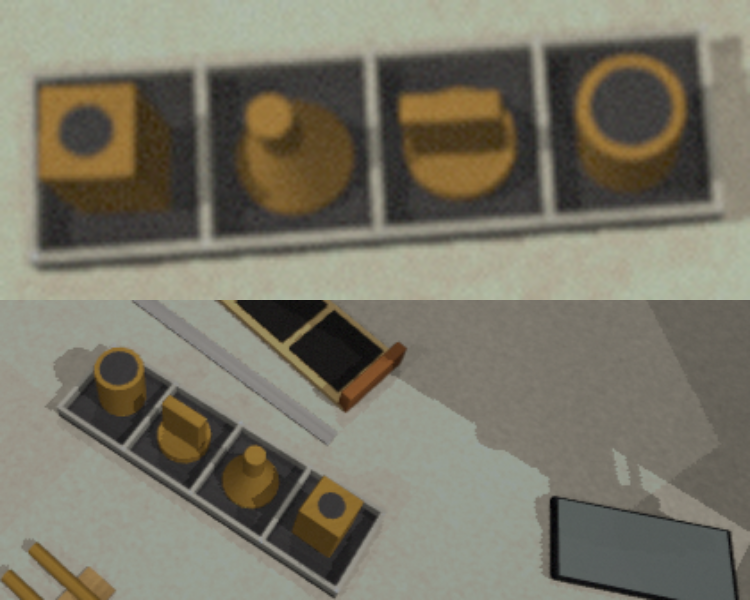

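Top crop, from the left: square (86,131), cone (270,116), wing (450,107), tube (631,103). All are upright, with feet inside their compartments and clear of the ribs. Handing in.

Run:
```python
from h import *
for u,v,z in [(86,131,64),(270,116,68),(450,107,66),(631,103,60)]: print(pt(155+u/3.75,150+v/3.75,z).round(1))
from cell import robot
print(robot.hand_in())
```

```text
[626.6 161.7]
[633.6  89.2]
[640.  19.]
[645.7 -52.9]
the job is handed in; nothing more can be done
None
```

All four fittings stand upright in the kit tray in reversed order (from the left: square, cone, wing, tube), each measured within about 4 mm of its compartment's centre; I handed the job in at about 27 s, and no verdict came back.

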